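# Free a stuck lens cell from its mount and store it

### The job

A lens cell is stuck in the lens mount on the optical breadboard. Press the mount's release pedal fully down to its stop so that the keeper swings off the cell (the pedal stays down), then work the cell free by twisting it back and forth while pulling up only lightly - a hard straight pull would overstrain the mount's delicate spring-hung collar - and stand the cell upright, without dropping it, in the tray's one empty compartment. Leave everything else where it is.

Things in the scene. Friction and masses are not known exactly. Their poses are not given: they have to be found in the camera images.
- mount: Lens mount, fixed; origin on the table under its seat's axis, z up. Base 100 (x) by 120 (y) by 10 mm; on it a collar 62 mm across, top 48 mm high. Keeper pivot post at y=+47 mm, 14 mm across, 60 mm high; the pedal sticks out to -x; post stands 84 to 92 mm off on the -y side. Fingers fit round the cell only if they close within about 0.9 rad of the mount's x axis.
- pedal (a joint): Release pedal, a plate 42 mm wide, 66 mm out from its hinge (along the mount's y, at mount x=-48 mm, 24 mm high). 0 rad = up (its free end raised, sloping 0.35 rad), 0.35 = down at its stop, level. Spring-balanced, with a friction brake: it takes 6 to 10 N at the pad and stays where it is left. It swings the keeper by 5.5 times its own angle.
- pedal_pad (a point): Middle of the top of the rubber pad (28 by 36 mm) on the pedal, to be pressed from above: 97 mm from the seat's axis along the mount's -x, 48 mm over the table when up; at the stop 30 mm over the table and 5 mm farther out.
- stage (a joint): Lift (m) of the spring-hung collar that holds the cell: 0 = at rest, grows upward as the cell is pulled (3 N/mm plus 4 N of weight). Above 0.007 (25 N) it is overstrained, and a straight pull frees the cell only well beyond that. While the cell is turning, a pull of 10 to 16 N (lift 2 to 4 mm) draws it out a few mm per twist of 0.5 rad or more.
- cell_mid (a point): The stuck lens cell: point on its axis half-way up (34 mm over its foot), z up, x and y square to the head's flats. Foot up: barrel 30 mm across, 28 high, all inside the collar, held by 4 spring jaws; flange 52 mm across, 4 thick, on the collar; head 26x26 mm, 36 high, to grip by two flats. Seated: foot 20, flange top 52, top 88 mm over the table; out when 28 mm up. 0.12 kg. Resists twist by 0.7 N m: grip firmly.
- keeper_tip (a point): Tip of the keeper, a flat steel finger 10 mm wide on the pivot post, lying 2.5 mm above the flange (its top at 59 mm) while the pedal is up; with the pedal down it has swung 1.9 rad out to the mount's +x +y side, clear of the cell.
- tray: White tray, fixed, 95 (x) by 270 (y) by 22 mm high, walls 5 mm, inner floor 5 mm high; origin on the table under its centre. Three compartments in a row along its y axis, centred at y = -88, 0, +88 mm, about 85 by 83 mm inside. Two hold stored cells (75 mm high there): close the fingers roughly along the tray's x axis to miss them.
- liner_top (a point): Centre of the top face of the round black rubber liner (68 mm across, its top 7 mm over the table) on the floor of the one empty compartment, where the cell is to stand.
- cell_b_mid (a point): Same shape and size as the cell of cell_mid; it stands in one of the two occupied compartments of the tray. Point: on its axis, half-way up (34 mm over its foot). Leave it alone.
- cell_c_mid (a point): Same shape and size as the cell of cell_mid; it stands in one of the two occupied compartments of the tray. Point: on its axis, half-way up (34 mm over its foot). Leave it alone.
- post: Loose steel optical post, 13 mm thick, 100 mm high, foot 32 mm across, standing close to the mount; origin under its foot. Leave it alone.
- iris: Loose iris diaphragm on a post, 167 mm high, 52 mm across its ring, foot 44 mm across, standing between the mount and the tray or behind them; origin under its foot. Leave it alone.
- driver: Loose screwdriver, 150 mm long, lying beyond the mount and tray. Leave it alone.
- solvent: Loose amber bottle, 48 mm across, 110 mm high; origin under its foot. Leave it alone.
- micrometer: Loose micrometer head, 75 mm long, 20 mm high, lying. Leave it alone.
- tissue_box: Loose cardboard carton, 90 by 130 mm, 50 mm high. Leave it alone.
Things that resemble listed ones, but are neither listed nor needed, are in the scene too. Leave any pink look-alike of the mount alone.

How it is judged:
By the outcome, as a careful person would: the job done as asked, in the order asked, and still so for the second after the job is handed in, with the robot touching nothing.
It also fails if it takes over 72 s, if anything falls off the work surface, if the arm or the gripper's body presses on something with over 40 N, if the wrist force passes 120 N, or if a joint passes its speed limit or range.

### The arm

A 6-joint arm with a two-finger parallel gripper is mounted at the origin on the work surface. World frame = base frame: x ahead of the robot, y to its left, z up, the work surface at z = 0. Lengths are in m, angles in rad, forces in N, time in s.
With the tool pointing down it reaches from about 0.375 to 0.825 m from the base axis. Payload 5.5 kg.
Tool frame: the origin (TCP) lies on the centre line of the jaws, within the pads' length; the fingertips stand 17 mm ahead of it and the grasp point (between the pads) lies 2 mm behind it; z points along the fingers, y is the line along which they close (so a half turn about z gives the same grasp; the last joint's range is limited). The gripper opens to 85 mm and grips with 20 to 120 N. Pads are 22 mm wide; open, the fingers measure 114 mm over their backs; the gripper's body (76 mm by 85 mm) begins 54 mm behind the grasp point. The pads swing forward as they close: fully open they stand 13 mm farther back than shut.
Start: joints at [-1.176, 0.314, -0.047, 1.21, 0, 1.571], TCP at [0.231, -0.554, 0.248] pointing down, gripper open.
Joint ranges: [-2.67, 2.67], [-0.69, 1.73], [-1.03, 1.25], [-2.08, 2.16], [-1.42, 1.45], [-3.14, 3.14]. Speed limits (rad/s): [2.39, 2.39, 3.01, 3.14, 3.14, 3.14].

### API

Orientations are given as a 3x3 rotation matrix whose columns are the frame's x, y, z axes.
In Python, from rig import move_to, line_to, move_j, grip, pause, ik, read_state, grab_frame, camera_model, Unreachable, job_done gives the robot as it stands. The module is installed in compiled form; this text tells all that it offers. Calls block until the motion is done:
- move_to(position, orientation): joint-space move of the TCP to a pose.
- line_to(position, velocity=0.15, rotation=None): straight line of the TCP; rotation=None keeps the orientation; velocity is the mean speed in m/s.
- move_j(angles): joint-space move.
- grip(opening, effort=None): finger opening in m; effort is the grip in N (None keeps the last); returns when the fingers have stopped.
- pause(seconds).
- ik(position, orientation): joint angles nearest the present ones, or None.
- read_state(): the state.
- grab_frame(name): name is "scene" or "top"; returns the picture (420x560x3 uint8, blue, green, red); there is no depth.
- camera_model(name): a dict with "camera_matrix" (3x3 intrinsics, pixels), "dist" ([k1, k2, p1, p2, k3] as OpenCV has them; the pictures are not rectified), "view" (4x4, takes a point from world to camera coordinates). Camera axes: x right, y up, looking along -z (the intrinsics and any distortion apply to the point x, -y, -z); pixel columns grow to the right and rows downward; lengths in m; the calibration is good to about 2 mm. A picture is of the moment at which its call begins. camera_model takes no time and is no camera call.
A pose or a line that the arm cannot do raises Unreachable and nothing moves.
- job_done(): hands the job in; it is judged then, once.
The state is a dict: "t": time; "qpos": joint angles; "qd": joint speeds; "tau": joint torques, N m; "tool_pos": TCP position; "ee_rot": TCP orientation; "contact_force": force on the tool from outside, world axes, zero at the start; "moment": the same for the moment, N m; "opening": finger opening in m; "grip_force": force on a finger pad.
Only numpy, scipy, OpenCV 4.12 (cv2) and the standard library are available. Lean on these libraries where they do the work, as an engineer would, in place of code of your own. Each camera call takes 0.05 s, during which the arm holds its last target. There are 200 camera calls.

## Working session

There is one attempt and no reset: what is moved stays moved. The work goes in short steps, each a Python script; the robot and the scene stay as the last script left them, time stands still between calls to the robot, and variables do not carry over. Pictures are saved under pics/ and viewed, at most 10 in all, crops included, and the job is handed in when it is done.

```bash
mkdir -p pics; python3 - <<'E'
from rig import *
import cv2
for n in("scene","top"):
    f=grab_frame(n); cv2.imwrite(f"pics/{n}0.png",cv2.resize(f,(800,600),interpolation=cv2.INTER_CUBIC))
    cv2.imwrite(f"pics/{n}raw.png",f)
    m=camera_model(n); print(m)
s=read_state(); print(s["t"],s["ee_rot"],s["opening"])
E
```

```text
{'camera_matrix': array([[539.25995084,   0.        , 284.48915852],
       [  0.        , 539.25995084, 206.52513621],
       [  0.        ,   0.        ,   1.        ]]), 'dist': array([0.01068258, 0.        , 0.        , 0.        , 0.        ]), 'view': array([[ 0.40710308,  0.91325858,  0.01502805, -0.27383973],
       [-0.71721008,  0.30943604,  0.62438693,  0.32174537],
       [ 0.5655765 , -0.26496811,  0.78097063, -2.06149891],
       [ 0.        ,  0.        ,  0.        ,  1.        ]])}
{'camera_matrix': array([[528.43510096,   0.        , 279.77539255],
       [  0.        , 528.43510096, 209.03017985],
       [  0.        ,   0.        ,   1.        ]]), 'dist': array([-0.06815659,  0.        ,  0.        ,  0.        ,  0.        ]), 'view': array([[ 0.02831145, -0.99942293,  0.01876896,  0.02063317],
       [ 0.98329922,  0.03122188,  0.17929816, -0.56472194],
       [-0.1797807 ,  0.01337931,  0.98361573, -1.41238899],
       [ 0.        ,  0.        ,  0.        ,  1.        ]])}
0.1 [[ 9.23057036e-01  3.84662620e-01 -6.13579768e-04]
 [ 3.84663109e-01 -9.23055932e-01  1.42771830e-03]
 [-1.71785825e-05 -1.55388692e-03 -9.99998793e-01]] 0.08530433095474547
```

View pics/scene0.png

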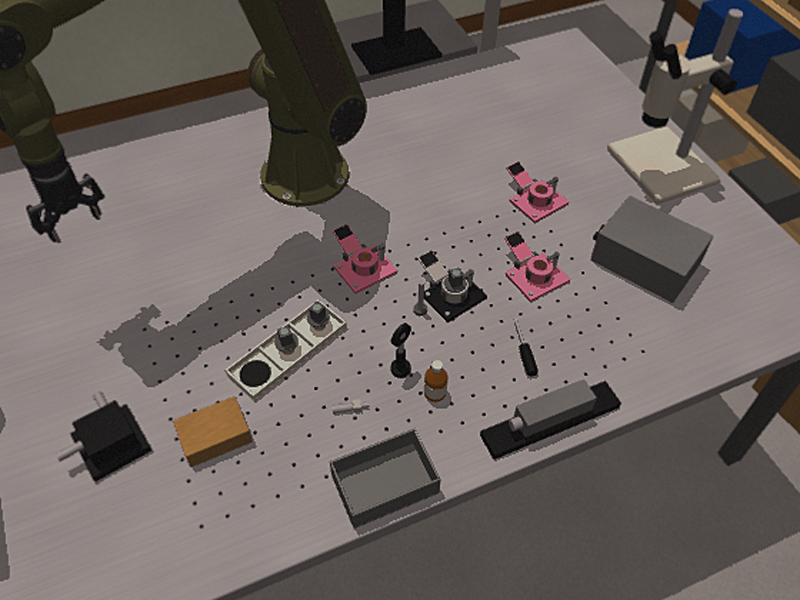

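View pics/top0.png

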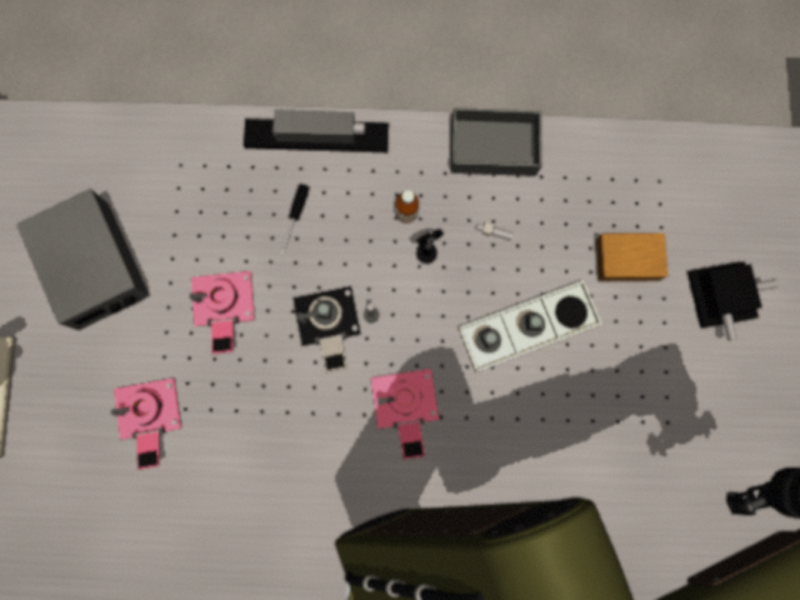

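The mount (black, cell in it) is at about (325,313) in the top view and (455,290) in the scene view. The tray is at (530,325) / (287,350), with its empty liner at (572,312) / (256,373). Next I'll zoom in.

```bash
python3 - <<'E'
import cv2,numpy as np
a=cv2.imread("pics/topraw.png");b=cv2.imread("pics/sceneraw.png")
# each 100x75 raw x4
def c(im,x,y,w=100,h=75,k=4): return cv2.resize(im[y:y+h,x:x+w],None,fx=k,fy=k,interpolation=cv2.INTER_CUBIC)
cv2.imwrite("pics/z1.png",np.vstack([np.hstack([c(a,190,190),c(b,280,165)]),np.hstack([c(a,320,190),c(b,155,205)])]))
E
```

```text
(no output)
```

View pics/z1.png

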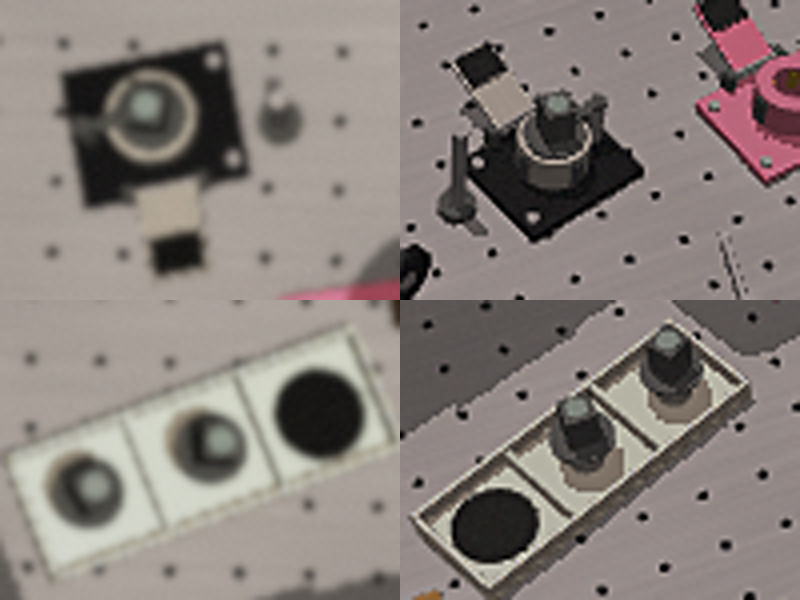

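```bash
cat > h.py <<'E'
import numpy as np,cv2
from rig import *
def proj(n,P):
    m=camera_model(n); V=np.diag([1,-1,-1,1.])@m["view"]
    return cv2.projectPoints(np.asarray(P,float).reshape(-1,1,3),cv2.Rodrigues(V[:3,:3])[0],V[:3,3],m["camera_matrix"],m["dist"])[0][:,0]
def loc(p,L):
    c,s=np.cos(p[2]),np.sin(p[2]); L=np.atleast_2d(L)
    return np.c_[p[0]+c*L[:,0]-s*L[:,1],p[1]+s*L[:,0]+c*L[:,1],L[:,2]]
E
cat > fit.py <<'E'
from h import *
from scipy.optimize import least_squares
off={(0,0):("top",190,190),(1,0):("scene",280,165),(0,1):("top",320,190),(1,1):("scene",155,205)}
def raw(u,v):
    n,x,y=off[(int(u>=400),int(v>=300))]; return n,np.array([(u%400+.5)/4-.5+x,(v%300+.5)/4-.5+y])
def fit(obs,p0):
    D=[(np.array(L)/1000,)+raw(*px) for L,px in obs]
    f=lambda p:np.concatenate([(proj(n,loc(p,L))[0]-q) for L,n,q in D])
    r=least_squares(f,p0,loss="soft_l1"); print(r.x.round(4)); print((f(r.x).reshape(-1,2)).round(1).tolist()); return r.x
M=fit([((50,60,10),(62,75)),((50,-60,10),(222,42)),((-50,-60,10),(248,175)),((-50,60,10),(88,207)),((-97,0,48),(178,254)),((0,0,88),(145,107)),
 ((50,60,10),(642,170)),((50,-60,10),(535,232)),((-97,0,48),(482,65)),((0,0,88),(560,103)),((0,0,48),(150,117))],[.6,.1,0])
T=fit([((0,-88,7),(320,413)),((0,-88,7),(495,525)),((47.5,135,22),(8,455)),((47.5,-135,22),(350,325)),((-47.5,-135,22),(395,440)),((-47.5,135,22),(52,578)),
 ((47.5,-135,22),(490,580)),((-47.5,-135,22),(412,517)),((47.5,135,22),(748,382)),((-47.5,135,22),(668,322)),
 ((0,0,73),(218,442)),((0,0,73),(575,408)),((0,88,73),(95,487)),((0,88,73),(668,340))],[.55,-.25,.35])
np.save("MT.npy",[M,T])
print("pad",loc(M,[-.097,0,.048]),"liner",loc(T,[0,-.088,.007]))
# overlays: cell square for several yaws
im=[]
for n in("top","scene"):
    a=cv2.imread(f"pics/{n}raw.png"); c=proj(n,[[M[0],M[1],.07]])[0]; x,y=(c-[25,19]).astype(int)
    z=cv2.resize(a[y:y+38,x:x+50],None,fx=8,fy=8,interpolation=cv2.INTER_CUBIC); z=cv2.convertScaleAbs(z,alpha=1.4,beta=20)
    im.append([z.copy(),z])
    sq=[(u,v,.088) for u,v in((.013,.013),(-.013,.013),(-.013,-.013),(.013,-.013))]
    P=(proj(n,loc(M,sq))-[x,y]+.5)*8-.5
    cv2.polylines(z,[P.round().astype(int)],1,(0,0,255),1)
    P=(proj(n,loc(M+[0,0,np.pi/4],sq))-[x,y]+.5)*8-.5
    cv2.polylines(z,[P.round().astype(int)],1,(0,255,0),1)
cv2.imwrite("pics/z2.png",np.vstack([np.hstack(i) for i in im])[:600])
E
python3 fit.py
```

```text
[0.5326 0.1823 0.2366]
[[-1.0, -0.3], [0.3, -0.4], [0.8, 0.4], [-1.1, 1.0], [-0.3, -0.1], [0.0, -0.1], [0.6, -0.4], [-0.4, 1.4], [-0.5, -0.1], [-0.8, 0.3], [-0.1, -0.2]]
[ 0.5243 -0.221   0.3918]
[[-1.7, -0.4], [1.2, 0.1], [-1.4, 0.3], [0.5, -0.3], [2.4, 1.7], [0.1, 1.1], [-0.2, 2.5], [-0.7, -0.4], [1.0, -0.2], [0.9, -1.3], [0.2, -0.3], [0.7, 0.1], [1.1, -0.2], [-1.1, 0.8]]
pad [[0.43830179 0.15958757 0.048     ]] liner [[ 0.5579059  -0.30234209  0.007     ]]
```

View pics/z2.png

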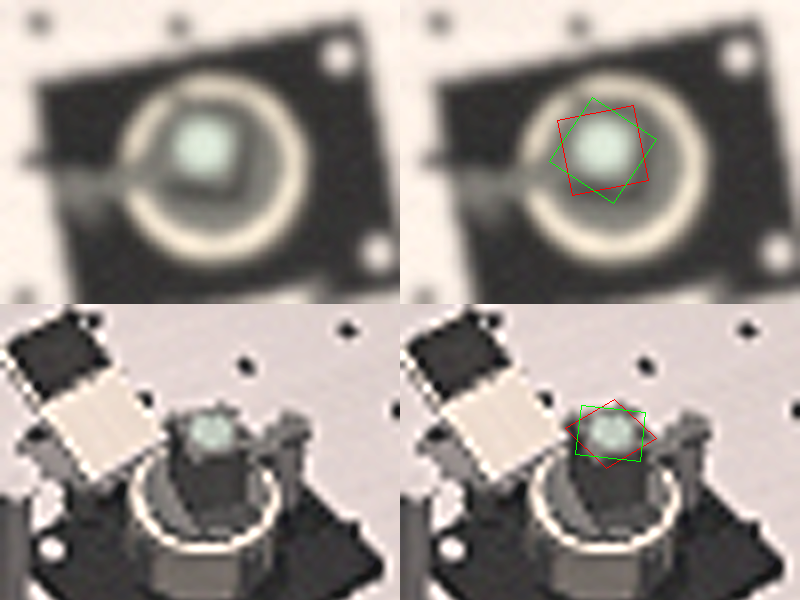

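The keeper lies across the flange to the left of the head (about (130,180)). The head's yaw falls somewhere between the two overlays. I'll refine the yaw with box overlays, and segment the liner.

```bash
cat > f2.py <<'E'
from h import *
from scipy.optimize import least_squares
M,T=np.load("MT.npy")
L=loc(T,[0,-.088,.007])[0]; obs=[]
for n in("top","scene"):
    a=cv2.imread(f"pics/{n}raw.png").max(2); c=proj(n,[L])[0].round().astype(int)
    k,lab,st,ce=cv2.connectedComponentsWithStats((a<70).astype(np.uint8)); i=lab[c[1],c[0]]; print(n,c,ce[i],st[i],a[c[1],c[0]]); obs.append(ce[i])
f=lambda p:np.concatenate([proj(n,[[p[0],p[1],.007]])[0]-o for n,o in zip(("top","scene"),obs)])
r=least_squares(f,L[:2]); print("liner",r.x,r.fun)
rows=[]
for n in("top","scene"):
    a=cv2.imread(f"pics/{n}raw.png"); c=proj(n,[[M[0],M[1],.07]])[0]; x,y=(c-[10,11]).astype(int)
    row=[]
    for yaw in(None,.15,-.12,-.4):
        z=cv2.resize(a[y:y+22,x:x+20],None,fx=10,fy=10,interpolation=cv2.INTER_CUBIC); z=cv2.convertScaleAbs(z,alpha=2,beta=20)
        if yaw is not None:
            B=[(u,v,h) for h in(.088,.052) for u,v in((.013,.013),(-.013,.013),(-.013,-.013),(.013,-.013))]
            P=((proj(n,loc([M[0],M[1],yaw],B))-[x,y]+.5)*10-.5).round().astype(int)
            cv2.polylines(z,[P[:4]],1,(0,0,255),1)
            for i in range(4): cv2.line(z,P[i],P[i+4],(0,255,0),1)
        row.append(z)
    rows.append(np.hstack(row))
cv2.imwrite("pics/z3.png",np.vstack(rows))
E
python3 f2.py
```

```text
top [398 218] [399.33815029 218.07514451] [389 208  21  21 346] 22
scene [180 261] [178.16346154 261.11858974] [168 252  22  19 312] 33
liner [ 0.55648084 -0.30651036] [ 0.02459716 -0.02863395  0.0110863  -0.04296361]
```

View pics/z3.png

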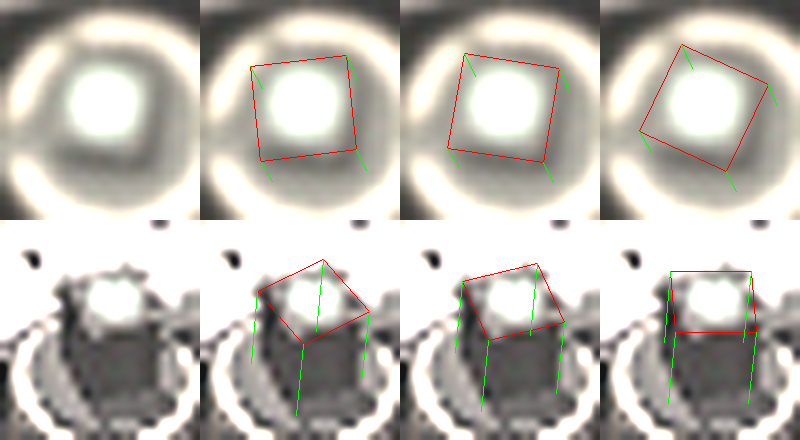

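The −0.12 rad overlay fits the head in both views. The refined liner position is (0.5565, −0.3065). Next I'll press the pedal.

```bash
cat >> h.py <<'E'
def R(a): return np.array([[-np.sin(a),np.cos(a),0],[np.cos(a),np.sin(a),0],[0,0,-1.]])
def st(*k):
    s=read_state(); print(round(s["t"],2),s["tool_pos"].round(4) if hasattr(s["tool_pos"],"round") else s["tool_pos"],"F",np.round(s["contact_force"],1),"M",np.round(s["moment"],2),"op",round(s["opening"],4),"g",np.round(s["grip_force"],1),*k); return s
def can(p,a):
    q=ik(p,R(a)); return None if q is None else np.round(q,2)
E
python3 - <<'E'
from h import *
M,T=np.load("MT.npy")
P=loc(M,[-.099,0,0])[0]
a=M[2]-np.pi/2
print(can([*P[:2],.2],a),can([*P[:2],.2],a+np.pi),can([M[0],M[1],.2],-.12))
try: move_to([*P[:2],.12],R(a))
except Unreachable: a+=np.pi; move_to([*P[:2],.12],R(a))
grip(0,40); st()
line_to([*P[:2],.07],.1); st()
for z in np.arange(.066,.0405,-.003):
    line_to([*P[:2],z],.05); s=st(round(z,4))
    if abs(s["contact_force"][2])>25: break
E
```

```text
[ 0.35  0.09 -0.44  1.04  0.   -3.03] [ 0.35  0.09 -0.44  1.04  0.    0.11] [ 0.33  0.27 -0.22  1.08  0.    2.02]
4.67 [0.4364 0.1591 0.12  ] F [-0.6 -0.5  0.3] M [ 0.02  0.02 -0.01] op -0.0002 g 0.0
5.33 [0.4365 0.1592 0.0702] F [ 0.5 -0.5 -0. ] M [-0.01 -0.06 -0.03] op -0.0002 g 0.0
5.58 [0.4372 0.1594 0.0665] F [0.6 0.8 0.4] M [ 0.05 -0.2  -0.04] op -0.0001 g 0.6 0.066
5.83 [0.4368 0.1594 0.0634] F [1.1 0.6 3.6] M [ 0.15 -0.04 -0.01] op -0.0 g 1.5 0.063
6.08 [0.4365 0.1592 0.0602] F [-0.8  0.5  3.8] M [0.1  0.06 0.04] op 0.0001 g 1.6 0.06
6.33 [0.4361 0.1591 0.057 ] F [-0.7  0.7  3.4] M [ 0.14  0.11 -0.04] op -0.0003 g 1.4 0.057
6.58 [0.436  0.1591 0.0538] F [-0.5  0.2  2.9] M [ 0.16  0.25 -0.05] op -0.0001 g 1.2 0.054
6.83 [0.4359 0.159  0.0508] F [-0.4 -0.2  2.3] M [ 0.08  0.31 -0.02] op -0.0 g 1.1 0.051
7.08 [0.436  0.159  0.0477] F [0.6 0.3 1.7] M [0.02 0.14 0.02] op 0.0001 g 0.5 0.048
7.33 [0.4362 0.159  0.0455] F [-4.2 -0.1 11.6] M [-0.2   0.93 -0.03] op -0.0 g 5.8 0.045
7.58 [0.4362 0.159  0.0441] F [-10.3  -4.   33.1] M [-0.74  2.3  -0.  ] op -0.0001 g 16.9 0.042
```

```bash
python3 - <<'E'
from h import *
s=read_state(); p=s["tool_pos"]
line_to([p[0],p[1],.16],.15); st()
b=grab_frame("scene"); grip(.085)
cv2.imwrite("pics/z4.png",cv2.resize(b[150:225,270:370],None,fx=7,fy=7,interpolation=cv2.INTER_CUBIC))
E
```

```text
8.51 [0.4357 0.1587 0.1589] F [-0.5 -0.5 -0.8] M [ 0.04 -0.    0.04] op -0.0002 g 0.0
```

View pics/z4.png

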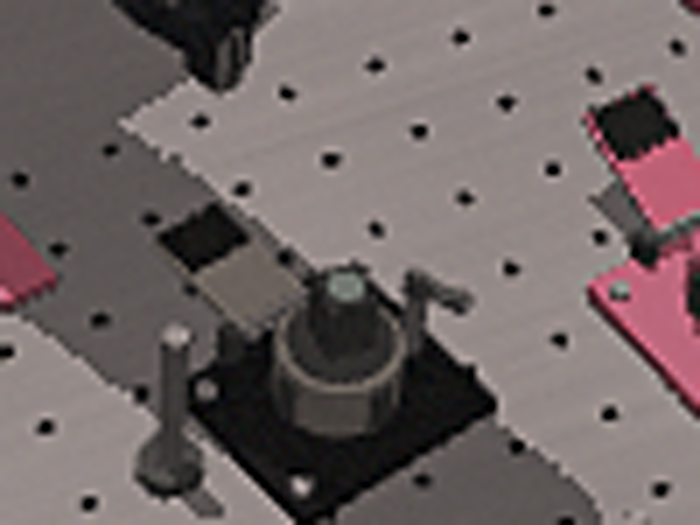

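The pedal is level at its stop and the keeper has swung out to the right at (440,290), clear of the cell. I'll grasp next.

```bash
python3 - <<'E'
from h import *
M,T=np.load("MT.npy")
move_to([M[0],M[1],.16],R(-.12)); grip(.055,20)
line_to([M[0],M[1],.075],.12); st()
grip(0,20); st()
grip(0,110); pause(.2); st()
E
```

```text
14.78 [0.5331 0.1825 0.0756] F [-0.2 -0.7  0.2] M [ 0.09 -0.02  0.01] op 0.0549 g 0.0
15.13 [0.5327 0.1826 0.0759] F [-2.9  0.   5.3] M [-0.05  0.51  0.22] op 0.0254 g 20.9
15.55 [0.5327 0.1827 0.0762] F [-4.3 -0.1  7.6] M [-0.08  0.69  0.24] op 0.0243 g 107.7
```

```bash
cat > tw.py <<'E'
from h import *
import sys
M,T=np.load("MT.npy")
n=int(sys.argv[1]); z=float(sys.argv[2]); k=int(sys.argv[3]); A=[-.12,.5]
zs=float(read_state()["tool_pos"][2])
def pull(): return -read_state()["contact_force"][2]
def tension(z,a):
    for _ in range(4):
        f=pull(); d=np.clip((13.5-f)/5000,-.003,.003)
        if abs(13.5-f)<1.5: break
        z+=d; line_to([M[0],M[1],z],.03)
    return z
for i in range(n):
    z=tension(z,A[k%2]); st("tensioned",round(z,4))
    k+=1
    move_to([M[0],M[1],z],R(A[k%2])); st("twisted",round(z,4))
print("next",n,round(z,4),k)
E
python3 tw.py 1 .075 0
```

```text
16.05 [0.5326 0.1826 0.0785] F [  3.3   3.7 -12.2] M [ 0.8  -0.96  0.28] op 0.0242 g 108.3 tensioned 0.0789
16.69 [0.5316 0.1821 0.0787] F [-1.7  1.9 -7.4] M [ 0.51  0.38 -0.18] op 0.0244 g 109.2 twisted 0.0789
next 1 0.0789 1
```

```bash
python3 tw.py 4 .0789 1
```

```text
17.19 [0.5317 0.1821 0.0804] F [ -3.8   1.6 -12.1] M [ 0.47  0.69 -0.27] op 0.0245 g 108.6 tensioned 0.081
17.83 [0.5332 0.1826 0.0814] F [-0.9  1.8 -9.8] M [0.6  0.31 0.05] op 0.0245 g 109.1 twisted 0.081
18.58 [0.5331 0.1825 0.0826] F [  3.3   4.3 -13. ] M [ 1.03 -0.73  0.07] op 0.0242 g 108.6 tensioned 0.0825
19.23 [0.5319 0.1819 0.0826] F [-2.3  1.3 -6.9] M [ 0.47  0.42 -0.19] op 0.0245 g 109.4 twisted 0.0825
19.98 [0.5319 0.182  0.0844] F [ -1.9  -0.1 -12.9] M [ 0.15  0.77 -0.22] op 0.0245 g 108.6 tensioned 0.0849
20.62 [0.5331 0.1826 0.0852] F [ -1.7   2.  -10.1] M [0.33 0.47 0.25] op 0.0242 g 109.2 twisted 0.0849
21.12 [0.533  0.1825 0.086 ] F [  0.3   3.8 -12.4] M [ 0.68 -0.04  0.33] op 0.0243 g 108.9 tensioned 0.0859
21.76 [0.5323 0.1821 0.086 ] F [-3.4  1.3 -6.9] M [ 0.36  0.66 -0.18] op 0.0246 g 109.4 twisted 0.0859
next 4 0.0859 5
```

```bash
sed -i 's/A=\[-.12,.5\]/A=[-.3,.7]/; s/13\.5/14.5/g' tw.py; python3 tw.py 5 .0859 5
```

```text
22.51 [0.5323 0.1822 0.0882] F [ -2.2   0.6 -14.6] M [ 0.24  0.45 -0.18] op 0.0241 g 108.8 tensioned 0.0885
23.29 [0.5332 0.1825 0.0891] F [-0.5  1.7 -9. ] M [0.24 0.3  0.08] op 0.0242 g 109.2 twisted 0.0885
23.79 [0.5331 0.1824 0.0904] F [  1.5   1.4 -14.5] M [ 0.42 -0.49  0.13] op 0.0242 g 108.8 tensioned 0.0904
24.73 [0.5321 0.1822 0.0906] F [-3.4 -0.5 -6.3] M [ 0.15  0.76 -0.14] op 0.0238 g 109.7 twisted 0.0904
25.48 [0.5321 0.1822 0.0933] F [ -3.4   1.2 -13. ] M [ 0.2   0.77 -0.21] op 0.0241 g 108.9 tensioned 0.0938
26.43 [0.5333 0.1826 0.0945] F [-2.9  1.4 -5.7] M [ 0.19  0.63 -0.07] op 0.0244 g 109.6 twisted 0.0938
27.18 [0.5331 0.1825 0.097 ] F [  3.4   2.8 -14.4] M [ 0.69 -0.73  0.  ] op 0.024 g 108.7 tensioned 0.0969
28.12 [0.5324 0.1823 0.0977] F [-3.9  1.4  0.7] M [0.15 0.88 0.14] op 0.0244 g 110.7 twisted 0.0969
28.87 [0.5322 0.1823 0.1007] F [ -0.8   2.5 -14.3] M [0.66 0.31 0.1 ] op 0.0245 g 109.1 tensioned 0.1011
29.81 [0.5341 0.1823 0.1024] F [-1.2 -0.3 -2.3] M [ 0.02  0.   -0.03] op 0.0241 g 110.9 twisted 0.1011
next 5 0.1011 10
```

```bash
python3 - <<'E'
from h import *
M,T=np.load("MT.npy")
for z in (.1025,.104,.1055,.107):
    line_to([M[0],M[1],z],.03); s=st(z)
    if s["contact_force"][2]<-13: break
else:
    line_to([M[0],M[1],.2],.15); st()
    a=grab_frame("top");b=grab_frame("scene")
    cv2.imwrite("pics/z5.png",np.hstack([cv2.resize(b[115:215,250:350],None,fx=4,fy=4,interpolation=cv2.INTER_CUBIC),cv2.resize(b[215:300,150:235],(400,400),interpolation=cv2.INTER_CUBIC)]))
    for w in (T[2],T[2]+np.pi): print(can([.5565,-.3065,.2],w))
E
```

```text
30.06 [0.5331 0.1823 0.1029] F [-0.1 -0.5 -1.9] M [-0.05  0.01 -0.01] op 0.0242 g 110.9 0.1025
30.31 [0.5327 0.1823 0.1041] F [-1.3 -0.1 -1.6] M [ 0.03  0.01 -0.02] op 0.0243 g 111.0 0.104
30.56 [0.5327 0.1823 0.1056] F [ 0.1 -1.3 -1. ] M [-0.01 -0.02  0.01] op 0.0241 g 111.0 0.1055
30.81 [0.5327 0.1824 0.1071] F [-0.1  0.3 -1.4] M [0.   0.02 0.01] op 0.0243 g 111.0 0.107
31.57 [0.5321 0.1821 0.1992] F [ 0.7 -0.3 -2.2] M [ 0.02  0.02 -0.02] op 0.024 g 110.9
[-0.5   0.4  -0.03  1.14  0.    0.68]
[-0.5   0.4  -0.03  1.14  0.   -2.47]
```

View pics/z5.png

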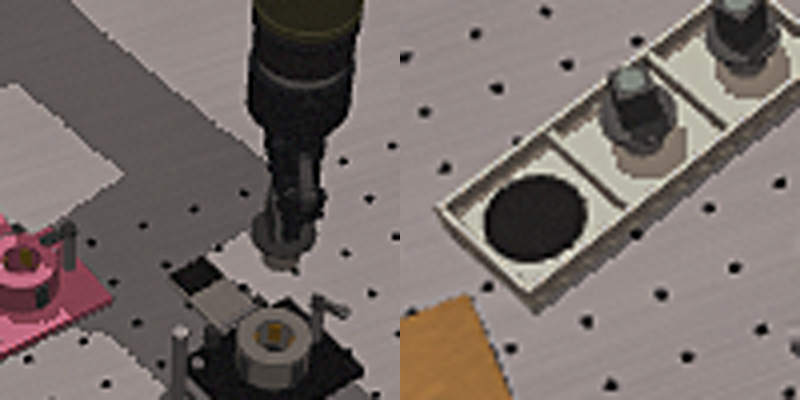

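The cell is out: it hangs upright in the gripper, the collar is empty, and the pedal is still down with the keeper clear. The liner is free. I'll carry the cell over above the iris and set it down.

```bash
python3 - <<'E'
from h import *
M,T=np.load("MT.npy"); L=[.5565,-.3065]
line_to([M[0],M[1],.275],.2)
move_to([*L,.275],R(T[2])); st()
line_to([*L,.085],.15); pause(.2); b0=st()["contact_force"][2]
for z in np.arange(.075,.049,-.0015):
    line_to([*L,z],.04); f=read_state()["contact_force"][2]
    if f-b0>5: break
st("touch",round(z,4))
b=grab_frame("scene")
cv2.imwrite("pics/z6.png",cv2.resize(b[205:305,140:260],None,fx=6,fy=6,interpolation=cv2.INTER_CUBIC))
E
```

```text
33.98 [ 0.5567 -0.3056  0.2746] F [ 0.3  0.7 -1.4] M [-0.02 -0.04 -0.01] op 0.0242 g 110.8
35.6 [ 0.557  -0.3068  0.0858] F [-0.  0. -2.] M [ 0.02  0.02 -0.  ] op 0.0243 g 110.8
38.25 [ 0.5569 -0.3068  0.0633] F [-3.5  1.2 12.7] M [ 0.54  0.88 -0.02] op 0.024 g 113.1 touch 0.0615
```

View pics/z6.png

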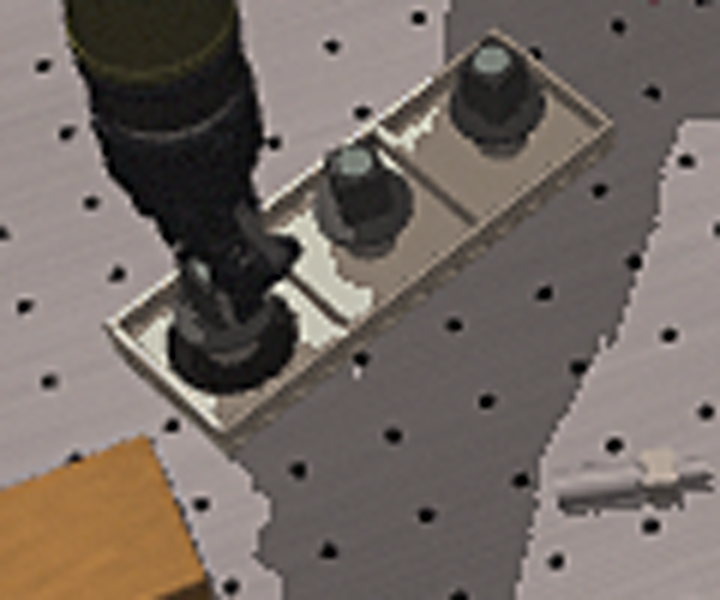

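The foot touched the liner at the expected height, and the cell stands centred on it. I'll release gently.

```bash
python3 - <<'E'
from h import *
L=[.5565,-.3065]
line_to([*L,.0625],.02); st()
grip(0.024,20); pause(.2); st()
grip(.055,20); st()
line_to([*L,.13],.1); line_to([*L,.28],.2)
move_to([.40,-.45,.28],read_state()["ee_rot"]); pause(.5); st()
a=grab_frame("top");b=grab_frame("scene")
r=lambda im,x,y,w=100,h=75:cv2.resize(im[y:y+h,x:x+w],(400,300),interpolation=cv2.INTER_CUBIC)
cv2.imwrite("pics/z7.png",np.vstack([np.hstack([r(a,190,190),r(b,280,165)]),np.hstack([r(a,320,190),r(b,155,205)])]))
E
```

```text
38.55 [ 0.5568 -0.3067  0.0633] F [-1.6  1.   7.2] M [ 0.23  0.46 -0.06] op 0.0245 g 112.3
39.07 [ 0.5568 -0.3067  0.0633] F [-1.5  1.4  7.8] M [ 0.25  0.42 -0.01] op 0.0242 g 105.1
39.47 [ 0.5564 -0.3064  0.0622] F [-0.3  0.4 -0.2] M [-0.03  0.03 -0.04] op 0.0547 g 0.0
42.55 [ 0.4003 -0.4498  0.28  ] F [ 0.5 -0.2 -0.3] M [-0.02 -0.03 -0.01] op 0.0548 g 0.0
```

View pics/z7.png

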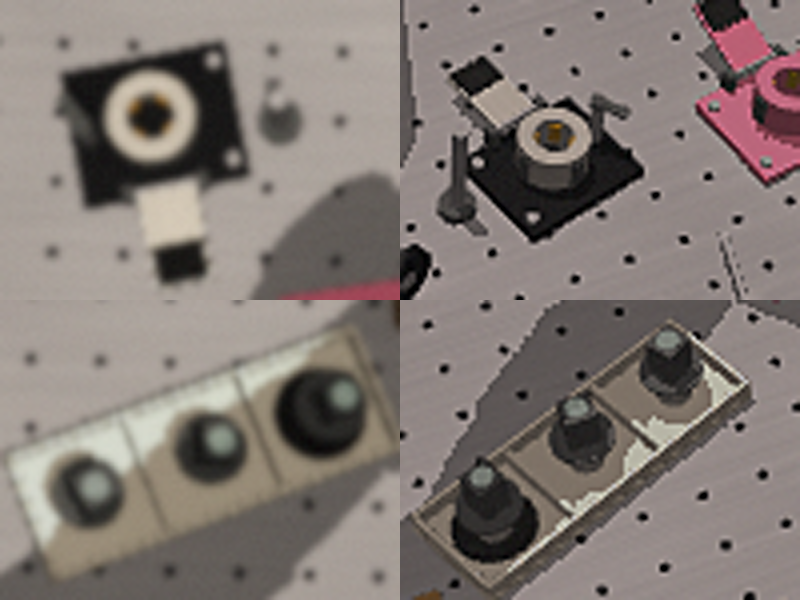

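The cell stands upright on the liner at (340,395) / (482,490) in the crops. The post and the stored cells haven't moved, and the pedal is down.

```bash
python3 -c "from rig import *; print(job_done())"
```

```text
the job is handed in; nothing more can be done
None
```

The lens cell now stands upright on the liner in the tray's empty compartment, the pedal is down at its stop with the keeper clear, and I handed the job in at about 43 s; no pull reading passed 15 N.

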